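# Set out the weighing bench

## Robot

A 6-joint arm with a two-finger parallel gripper is mounted at the origin on the work surface. World frame = base frame: x ahead of the robot, y to its left, z up, the work surface at z = 0. Lengths are in m, angles in degrees, forces in N, time in s.
With the tool pointing down it reaches from about 0.4 to 0.925 m from the base axis. Payload 12.5 kg.
Tool frame: the origin (TCP) lies at the very end of the fingers, on their centre line; the grasp point (between the pads) lies 19 mm behind it; z points along the fingers, y is the line along which they close (so a half turn about z gives the same grasp; the last joint's range is limited). The gripper opens to 95 mm and grips with 3 to 60 N. Pads are 20 mm wide; open, the fingers measure 119 mm over their backs; the gripper's body (75 mm by 180 mm) begins 59 mm behind the grasp point.
Start: joints at [59.668, 28.126, 89.318, -0, 62.55, -6.05], TCP at [0.257, 0.57, 0.215] pointing down, gripper open.
Joint ranges: [-177.58, 177.58], [-47.91, 125.51], [2.72, 160], [-65.01, 245.01], [3.68, 167.84], [-153.87, 153.87]. Speed limits (degrees/s): [127.2, 127.2, 159.86, 180, 180, 180].

## Interface

Orientations are given as [roll, pitch, yaw] about the fixed x, y, z axes, in that order (R = Rz(yaw) Ry(pitch) Rx(roll)).
In Python, from station import arm gives the robot as it stands.
- The arm moves only by the tool send_rows, never from a script. Its argument "series" is a list of rows, each a list of 4 numbers: the shift along the tool's x, y, z in mm, then the turn about the tool's z in degrees. In form: [[x, y, z, roll], ...]. A call has 1 to 5 rows; each row is the pose to reach, as a shift and turn from the pose commanded when the call began, along the tool's axes at that moment; what a row does not reach only later rows make up. A row lasts 1/8 s, in which the tool goes at most 62.5 mm and 10.7 degrees, less where a joint would pass 70% of its speed; a pose out of reach is approached as far as the arm can. A call with a gripper value outside its range is refused whole. "jaw" is the opening, from -1 (shut) to 1 (fully open), set as the call begins (left out, the last holds). The fingers move at their own pace and stop on an object; "squeeze" is the grip in N (left out, the last holds). Time passes only in rows, so rows that repeat a pose let the fingers close. It gives the time, the measured TCP pose, the force, the opening and the grip force at its end, in the units of the state.
- arm.observe(): the state, without advancing time (a new reading comes with each control period).
- arm.capture(name): name is "side" or "top" or "wrist"; returns (picture, depth): 420x560x3 uint8, red, green, blue; 420x560 float32, m along the optical axis (not along the pixel's ray), 0 where there is no reading.
- arm.get_calibration(name): a dict with "fx", "fy", "cx", "cy" (pixels), "k1" (the pictures are not rectified: a ray, as slopes to the right and down, at radius r is drawn at 1 + k1 r^2 times it, then the intrinsics apply), "pose" (4x4, takes a point from camera to world coordinates). Camera axes: x right, y down, z forward; pixel columns grow to the right and rows downward; lengths in m; the calibration is good to about 2 mm. A picture is of the moment at which its call begins: read the wrist's pose just before it. get_calibration takes no time and is no camera call; for the wrist camera it gives the pose at the moment of the call.
- arm.close_job(): hands the job in; it is judged then, once.
The state is a dict: "clock": time; "qpos": joint angles; "dq": joint speeds; "effort": joint torques, N m; "tcp_pos": TCP position; "ee_rot": TCP orientation; "ft_force": force on the tool from outside, world axes, zero at the start; "moment": the same for the moment, N m; "finger_gap": finger opening in m; "grasp_force": force on a finger pad.
Only numpy, scipy, OpenCV 4.12 (cv2) and the standard library are available. Lean on these libraries where they do the work, as an engineer would, in place of code of your own. Each camera call takes 0.05 s, during which the arm holds its last target. There are 200 camera calls.

## Task

Get the bench ready for weighing: slide the blue vial rack along the bench, without lifting or tipping it, around the pipette-tip boxes and into the yellow square with the green border, so that it sits wholly inside the border's outer edge and square with it; neither the rack nor the robot may touch the tip boxes. Lay every scoop flat in the grey tray, side by side along its length, all with the steel blade towards the tray's blue end. Leave the glove box, the bottle and the black tube block where they are.

Things in the scene. Friction and masses are not known exactly. Their poses are not given: they have to be found in the camera images.
- rack: Loose vial rack, 0.3 to 0.55 kg: a solid blue block 90 x 90 mm and 45 mm high, with nine white vial caps (21 mm across, fixed in it) standing 12 mm above its top. Origin: centre of its underside; x and y square to its sides, z up. It slides on the bench (friction about 0.5 to 0.75) and is too wide to grasp across.
- pad: The rack's place: a yellow square 130 x 130 mm with a green border 8 mm wide, printed flat on the bench (no height, nothing to catch on). Origin: its centre; x and y along its sides.
- tall_boxes: Fixed obstacle: stack of two pipette-tip boxes (grey below, red above, clear lids), 120 mm along its x, 85 mm along its y, 100 mm high. Origin: centre of its underside. It stands between the rack's start and the pad; at its start the rack is on its right (-y) and the pad on its left (+y).
- low_box: Fixed obstacle: single blue pipette-tip box with clear lid, 85 mm along its x, 120 mm along its y, 55 mm high, standing nearer to the robot than the tall stack. Origin: on the bench, at the middle of its far (+x) side; the box lies on the -x side of it. The gap in x between it and the stack is 155 mm or more: the 90 mm rack fits through.
- tray: Fixed grey open tray on the bench, outside 210 mm (x) x 160 mm (y) x 16 mm high, walls and floor 5 mm thick (inner floor 200 x 150 mm, 5 mm above the bench). Its +x end carries a blue stripe on the rim and on the floor. Origin: centre of its underside; x along its length towards the blue end.
- scoop1: Loose scoop, 60 g, 170 mm long, lying flat: orange plastic handle 110 long x 26 wide x 16 mm high with rounded long sides, then a flat steel blade 60 x 30 x 4 mm at mid height. May be absent. Origin: the middle of its length, width and thickness (8 mm above what it lies on), which is also its balance point and on the handle, 25 mm from the blade; x towards the blade, y across. Same from top and bottom.
- scoop1_tip (a point): Blade end of the orange scoop, 85 mm from its origin along its x.
- scoop2: Loose scoop, 60 g, 170 mm long, lying flat: green plastic handle 110 long x 26 wide x 16 mm high with rounded long sides, then a flat steel blade 60 x 30 x 4 mm at mid height. May be absent. Origin: the middle of its length, width and thickness (8 mm above what it lies on), which is also its balance point and on the handle, 25 mm from the blade; x towards the blade, y across. Same from top and bottom.
- scoop2_tip (a point): Blade end of the green scoop, 85 mm from its origin along its x.
- scoop3: Loose scoop, 60 g, 170 mm long, lying flat: blue plastic handle 110 long x 26 wide x 16 mm high with rounded long sides, then a flat steel blade 60 x 30 x 4 mm at mid height. May be absent. Origin: the middle of its length, width and thickness (8 mm above what it lies on), which is also its balance point and on the handle, 25 mm from the blade; x towards the blade, y across. Same from top and bottom.
- scoop3_tip (a point): Blade end of the blue scoop, 85 mm from its origin along its x.
- glovebox: Bystander: loose white glove box 120 x 240 x 70 mm with a blue patch on top, beyond the tall stack. Origin: on the bench, at the middle of its near (-x) long side.
- bottle: Bystander: loose capped bottle, 66 mm across, 150 mm high, standing nearer to the robot than the tray. Origin: centre of its underside.
- tube_block: Bystander: loose black tube block 100 x 160 x 35 mm, beyond the tray. Origin: on the bench, at the middle of its near (-x) long side.

How it is judged (in metres and radians):
At the end, for the whole second after the job is handed in: Rack at rest within 22 mm of the square's centre along each side and 0.25 rad of square. Every scoop present flat on the tray floor (centre under 16.5 mm, tip under 20 mm), at rest, within 0.35 rad of the tray's length, centre within 30 mm lengthwise and 66 mm across, blade to the blue end (x of rack in the frame of pad between -0.022 and 0.022 m and y of rack in the frame of pad between -0.022 and 0.022 m and (angle between the x axis of rack and the x axis of pad, either way round below 0.25 rad or angle between the x axis of rack and the y axis of pad, either way round below 0.25 rad) and angle between rack's own z axis and vertical below 0.08 rad and linear speed of each of rack, scoop1, scoop2, scoop3 below 0.01 m/s and x of scoop1 in the frame of tray between -0.03 and 0.03 m and y of scoop1 in the frame of tray between -0.066 and 0.066 m and z of each of scoop1, scoop2, scoop3 in the frame of tray below 0.0165 m and z of each of scoop1_tip, scoop2_tip, scoop3_tip in the frame of tray below 0.02 m and x of each of scoop1_tip, scoop2_tip, scoop3_tip in the frame of tray above 0.04 m and angle between the x axis of each of scoop1, scoop2, scoop3 and the x axis of tray, either way round below 0.35 rad and x of scoop2 in the frame of tray between -0.03 and 0.03 m and y of scoop2 in the frame of tray between -0.066 and 0.066 m and x of scoop3 in the frame of tray between -0.03 and 0.03 m and y of scoop3 in the frame of tray between -0.066 and 0.066 m); the robot touches nothing.
It fails at once if the rack touches a pipette-tip box (contact force between rack and tall_boxes above 0.3 N or contact force between rack and low_box above 0.3 N).
It fails at once if the robot touches a pipette-tip box (contact force between any of the fingers, the arm and tall_boxes above 0.5 N or contact force between any of the fingers, the arm and low_box above 0.5 N).
It fails at once if the vial rack is lifted off the bench or tipped (height (world z) of rack above 0.012 m or angle between rack's own z axis and vertical above 0.2 rad).
It fails at once if the glove box, bottle or black tube block is pushed away (25 mm or more) (distance of any of glovebox, bottle, tube_block from where it was at the start of the episode above 0.025 m).
Of scoop1, scoop2, scoop3 only 2 to 3 are there at a start; the rules pass over those that are not, and their reading is None.
At some moment in a run one of scoop1, scoop2, scoop3 may be knocked a few centimetres aside while the robot is not near it.
Once in a run the grip may slacken for a moment while it holds something.
It also fails if it takes over 210 s, if anything falls off the work surface, if the arm or the gripper's body presses on something with over 40 N, if the wrist force passes 120 N, or if a joint passes its speed limit or range.

## Working session

There is one attempt and no reset: what is moved stays moved. The work goes in short steps, Python scripts to look and compute and a tool call to move; the robot and the scene stay as the last step left them, time stands still between calls to the robot, and variables do not carry over. Pictures are saved under pics/ and viewed, at most 14 in all, crops included, and the job is handed in when it is done.

Besides the shell and the picture viewer there is one more tool, called as name(argument=value, ...) on one line, values as JSON. send_rows: Moves the arm, as the interface text tells. Its arguments: {"type":"object","properties":{"series":{"type":"array"},"jaw":{"type":"number"},"squeeze":{"type":"number"}},"required":["series"]}

```bash
ls; mkdir -p pics; cat > h.py <<'E'
import numpy as np, cv2
from station import arm
def cap(n):
    c=arm.get_calibration(n); p,d=arm.capture(n); return p,d,c
def world(c,d,uv,zplane=None):
    """pixels -> world, by depth or onto plane"""
    uv=np.atleast_2d(np.asarray(uv,float))
    K=np.array([[c['fx'],0,c['cx']],[0,c['fy'],c['cy']],[0,0,1.]])
    s=np.c_[(uv[:,0]-c['cx'])/c['fx'],(uv[:,1]-c['cy'])/c['fy']]
    u=s.copy()
    for _ in range(20): u=s/(1+c['k1']*(u**2).sum(1,keepdims=True))
    P=np.array(c['pose']); r=np.c_[u,np.ones(len(u))]
    if zplane is None:
        z=d[uv[:,1].astype(int),uv[:,0].astype(int)][:,None]
        return r*z@P[:3,:3].T+P[:3,3]
    w=r@P[:3,:3].T; return P[:3,3]+w*((zplane-P[2,3])/w[:,2:])
def save(n,p): cv2.imwrite('pics/'+n+'.png',p[:,:,::-1])
E
python3 - <<'E'
from h import *
for n in('top','side'):
    p,d,c=cap(n); save(n+'0',p); np.savez(n+'0.npz',p=p,d=d); print(n,np.round(c['pose'],3).tolist(),c['fx'],c['k1'])
print(arm.observe())
E
```

```text
pics
top [[0.012, -0.989, 0.147, 0.402], [-1.0, -0.011, 0.008, -0.038], [-0.006, -0.148, -0.989, 1.076], [0.0, 0.0, 0.0, 1.0]] 406.44506067923743 -0.028782493292004583
side [[0.945, -0.26, 0.198, 0.299], [-0.326, -0.716, 0.617, -0.843], [-0.019, -0.648, -0.761, 1.027], [0.0, 0.0, 0.0, 1.0]] 440.09265196680656 -0.05207262088435071
{'clock': 0.1, 'qpos': array([ 5.96675288e+01,  2.81582829e+01,  8.93447571e+01, -9.93472613e-04,
        6.25499145e+01, -6.05051767e+00]), 'dq': array([-0.07302453, -0.02161608, -0.06023937, -0.00937953, -0.01843117,
       -0.00747727]), 'effort': array([ 2.87554656e-03, -6.13623333e+01, -2.58610386e+01,  6.94167917e-02,
        4.70435678e-02, -4.66943561e-05]), 'tcp_pos': array([0.25689818, 0.56953955, 0.21415761]), 'ee_rot': array([-1.79947248e+02, -4.70539933e-03,  1.55718503e+02]), 'ft_force': array([-0.19280851, -0.98995837,  0.21208146]), 'moment': array([ 0.03310294,  0.02427675, -0.01348965]), 'grasp_force': 0.0, 'finger_gap': 0.09541984089761846}
```

View pics/top0.png

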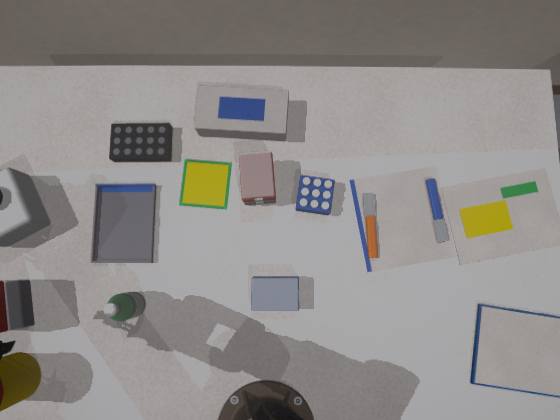

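View pics/side0.png

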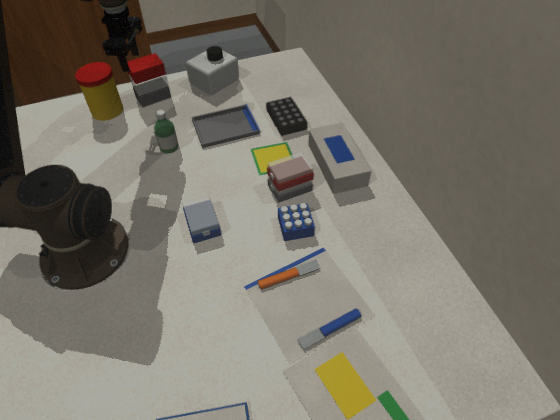

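The top view shows the rack at (315,195), pad (206,184), tall stack (257,178), low box (275,293) and tray (124,223) with its blue end up (+x). The orange scoop is at (370,225) with its blade up, and the blue scoop is at (437,210) with its blade down. There is no green scoop; the yellow and green cards at the right are printed decoys.

```bash
cat >> h.py <<'E'
vv,uu=np.mgrid[0:420,0:560]; UV=np.c_[uu.ravel(),vv.ravel()]
def cloud(c,d): return world(c,d,UV).reshape(420,560,3)
def rect(pts):
    (cx,cy),(w,h),a=cv2.minAreaRect((np.asarray(pts)[:,:2]*1000).astype(np.float32))
    return [round(float(v),1) for v in (cx,cy,w,h,a)]
def big(m):
    n,l,s,_=cv2.connectedComponentsWithStats(m.astype(np.uint8)); 
    return l==1+np.argmax(s[1:,4]) if n>1 else m
def scoops(p,d,c,xr=(.2,1.0),yr=(-.75,.6)):
    """handle centre, axis -> origin/yaw of each scoop, ray to z=zh"""
    hsv=cv2.cvtColor(p,cv2.COLOR_RGB2HSV)
    out={}
    for n,(lo,hi) in dict(orange=((4,180,120),(16,255,255)),blue=((108,170,80),(125,255,255)),green=((50,150,60),(85,255,255))).items():
        m=cv2.inRange(hsv,lo,hi); k,l,s,ce=cv2.connectedComponentsWithStats(m)
        for i in range(1,k):
            if s[i,4]<60: continue
            vs,us=np.nonzero(l==i); r=rect(world(c,d,np.c_[us,vs],.008))
            out.setdefault(n,[]).append((r,int(s[i,4]),ce[i].round().tolist()))
    return out
E
python3 - <<'E'
from h import *
for n in('top','side'):
    z=np.load(n+'0.npz'); p,d=z['p'],z['d']; c=arm.get_calibration(n); X=cloud(c,d); x,y,h=X[...,0],X[...,1],X[...,2]
    hsv=cv2.cvtColor(p,cv2.COLOR_RGB2HSV)
    print(n,'bench z',[round(float(np.median(h[(abs(x-a)<.02)&(abs(y-b)<.02)])),4) for a,b in((.5,-.05),(.55,.1))])
    pos=dict(top=dict(tall=(257,178),low=(275,293),glove=(215,112),bottle=(122,307),rack=(315,195),block=(140,143)),side=dict(tall=(290,172),low=(202,217),glove=(350,170),bottle=(165,135),rack=(295,222),block=(286,116)))[n]
    for k,(u,v) in pos.items():
        zz=dict(tall=.1,low=.055,glove=.07,bottle=.15,rack=.045,block=.035)[k]
        w=world(c,d,(u,v))[0]
        m=(abs(h-zz)<.012)&(abs(x-w[0])<.15)&(abs(y-w[1])<.15)
        nn,l,s,_=cv2.connectedComponentsWithStats(m.astype(np.uint8))
        l0=l[v-8:v+9,u-8:u+9]; l0=l0[l0>0]
        if len(l0)==0: print(k,'none',w);continue
        m=l==np.bincount(l0).argmax(); print(k,w.round(3),rect(X[m]),'z',np.median(h[m]).round(3))
    w=world(c,d,pos['rack'])[0]
    m=((hsv[...,1]<70)&(hsv[...,2]>120)&(abs(h-.057)<.008)&(abs(x-w[0])<.06)&(abs(y-w[1])<.06))
    k,l,s,ce=cv2.connectedComponentsWithStats(m.astype(np.uint8)); ids=[i for i in range(1,k) if s[i,4]>12]
    W=world(c,d,ce[ids],.057); print('caps',len(ids),W[:,:2].mean(0).round(4),rect(W))
    m=cv2.inRange(hsv,(22,150,120),(34,255,255))>0; m&=(abs(x-.6)<.2)&(abs(y-.1)<.15)
    m=big(m); print('pad',rect(world(c,d,UV[m.ravel()],0)))
    m=(h>.010)&(h<.022)&(abs(y-.33)<.14)&(abs(x-.5)<.16); print('tray rim',rect(world(c,d,UV[big(m).ravel()],.016)))
    for k,v in scoops(p,d,c).items(): print(k,v)
E
```

```text
top bench z [-0.0013, -0.001]
tall [0.624 0.026 0.098] [634.8, 28.1, 118.1, 80.9, 5.4] z 0.099
low [ 0.345 -0.021  0.056] [343.1, -22.6, 80.8, 117.0, 0.7] z 0.053
glove [0.805 0.141 0.07 ] [816.8, 91.0, 204.9, 120.5, 87.2] z 0.069
bottle [0.311 0.333 0.116] [308.7, 347.8, 30.2, 27.3, 66.5] z 0.148
rack [ 0.591 -0.12   0.057] [597.7, -121.5, 89.9, 90.8, 82.2] z 0.045
block [0.731 0.345 0.035] [738.2, 348.6, 100.1, 160.5, 2.0] z 0.034
caps 9 [ 0.5968 -0.121 ] [596.8, -121.1, 56.1, 55.7, 82.4]
pad [630.8, 172.5, 112.7, 113.3, 85.6]
tray rim [520.8, 384.4, 210.5, 161.6, 0.7]
side bench z [0.0019, 0.0022]
tall [0.623 0.001 0.102] [631.1, 27.1, 121.3, 87.3, 5.4] z 0.102
low [ 0.343 -0.042  0.06 ] [341.6, -23.1, 81.3, 125.0, 0.8] z 0.057
glove [ 0.81  -0.023  0.068] [811.6, 39.0, 182.1, 118.6, 86.9] z 0.072
bottle none [0.30486592 0.31539739 0.08515681]
rack [ 0.583 -0.149  0.062] [596.0, -121.9, 95.6, 90.6, 82.1] z 0.047
block [0.731 0.328 0.035] [738.4, 347.4, 102.3, 168.3, 0.2] z 0.038
caps 9 [ 0.596  -0.1207] [595.9, -120.2, 56.2, 56.9, 82.6]
pad [630.6, 177.5, 110.8, 113.1, 86.1]
tray rim [518.7, 383.6, 215.4, 175.3, 0.6]
orange [([489.9, -267.4, 106.5, 20.3, 2.8], 253, [278.0, 277.0])]
```

send_rows(series=[[-50, -40, 0, -4], [-100, -80, 0, -8], [-148, -122, 0, -12], [-195, -161, 0, -16.8], [-240, -198, 0, -16.8]], jaw=1, squeeze=25)

```text
clock: 0.72
tcp_pos: [0.3948, 0.2887, 0.2146]
ee_rot: [180.0, 0.0, 172.6]
ft_force: [1.3, 0.5, 0.4]
finger_gap: 0.0953
grasp_force: 0.0
```

```bash
cat >> h.py <<'E'
def go(x,y,z,yaw=None):
    """shift/turn in tool axes from measured pose to target (mm, deg)"""
    s=arm.observe(); t=s['tcp_pos']*1000; w=s['ee_rot'][2]; a=np.radians(w)
    dx,dy,dz=np.array([x,y,z])-t
    r=0 if yaw is None else (w-yaw+180)%360-180
    print('go',[round(float(v),1) for v in (dx*np.cos(a)+dy*np.sin(a),dx*np.sin(a)-dy*np.cos(a),-dz,r)],'at',t.round(1),round(float(w),1),'q6',s['qpos'][5].round())
E
python3 - <<'E'
from h import *
go(596.5,-121,200,172.5)
z=np.load('top0.npz'); p,d=z['p'],z['d']; hsv=cv2.cvtColor(p,cv2.COLOR_RGB2HSV)
print(hsv[238,370],hsv[192,434],hsv[200,369],hsv[230,440]); 
E
```

```text
go [-252.7, -380.3, 14.6, 0.1] at [394.8 288.7 214.6] 172.6 q6 -54.0
[ 12 176 171] [112 140 140] [108   9 138] [113   8 136]
```

send_rows(series=[[-33, -50, 0, 0], [-66, -100, 0, 0], [-99, -150, 0, 0], [-132, -200, 0, 0], [-165, -250, 0, 0]])

```text
clock: 1.35
tcp_pos: [0.5259, 0.0192, 0.2146]
ee_rot: [180.0, -0.0, 172.5]
ft_force: [0.2, 0.6, -0.2]
finger_gap: 0.0953
grasp_force: 0.0
```

send_rows(series=[[-30, -45, 0, 0], [-60, -90, 0, 0], [-88, -130, 0, 0], [-88, -130, 0, 0], [-88, -130, 0, 0]])

```text
clock: 1.98
tcp_pos: [0.5953, -0.1189, 0.2141]
ee_rot: [180.0, -0.1, 172.5]
ft_force: [-0.3, -0.1, 0.2]
finger_gap: 0.0956
grasp_force: 0.0
```

```bash
python3 - <<'E'
from h import *
go(596.5,-121,49,172.5)
p,d,c=cap('wrist'); save('w1',p); X=cloud(c,d); h=X[...,2]; hsv=cv2.cvtColor(p,cv2.COLOR_RGB2HSV)
x,y=X[...,0],X[...,1]
m=((hsv[...,1]<70)&(hsv[...,2]>110)&(abs(h-.057)<.006)&(abs(x-.5965)<.06)&(abs(y+.121)<.06))
k,l,s,ce=cv2.connectedComponentsWithStats(m.astype(np.uint8)); ids=[i for i in range(1,k) if s[i,4]>40]
W=world(c,d,ce[ids],.057); print('caps',len(ids),W[:,:2].mean(0).round(4),rect(W),h[m].mean())
E
```

```text
go [-1.5, -2.0, 165.1, -0.0] at [ 595.3 -118.9  214.1] 172.5 q6 -100.0
caps 9 [ 0.5957 -0.1197] [595.7, -119.7, 55.8, 56.0, 82.3] 0.057344128643785935
```

View pics/w1.png

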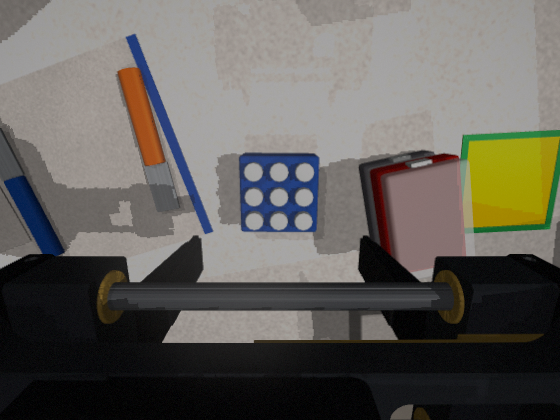

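The wrist view shows the rack at (280,192), square between the open fingers, with the tall stack well clear at (420,210). All nine caps measure at (595.8, -119.9), so I'll go down over the caps.

send_rows(series=[[-1, -1, 50, 0], [-1, -1, 100, 0], [-1, -1, 140, 0], [-1, -1, 155, 0], [-1, -1, 165, 0]])

```text
clock: 2.65
tcp_pos: [0.5969, -0.1197, 0.0499]
ee_rot: [180.0, 0.0, 172.6]
ft_force: [0.2, 0.4, -0.9]
finger_gap: 0.095
grasp_force: 0.0
```

send_rows(series=[[0, 0, 0, 0], [0, 0, 0, 0], [0, 0, 0, 0], [0, 0, 0, 0], [0, 0, 0, 0]], jaw=-0.2, squeeze=20)

```text
clock: 3.28
tcp_pos: [0.5971, -0.1205, 0.0507]
ee_rot: [-180.0, 0.1, 172.5]
ft_force: [-0.1, 0.2, 7.4]
finger_gap: 0.0762
grasp_force: 20.0
```

send_rows(series=[[20, -2.5, 0, 0], [45, -6, 0, 0], [70, -9, 0, 0], [95, -12.5, 0, 0], [119, -16, 0, 0]])

```text
clock: 3.9
tcp_pos: [0.4777, -0.1213, 0.0508]
ee_rot: [-179.9, 0.3, 172.5]
ft_force: [5.9, 0.2, 2.6]
finger_gap: 0.0763
grasp_force: 20.0
```

send_rows(series=[[3, 20, 0, 0], [6, 45, 0, 0], [9, 70, 0, 0], [12.5, 95, 0, 0], [16, 120, 0, 0]])

```text
clock: 4.53
tcp_pos: [0.4774, 0.0004, 0.0506]
ee_rot: [-180.0, 0.2, 172.5]
ft_force: [1.2, -8.3, 8.3]
finger_gap: 0.0756
grasp_force: 20.0
```

```bash
python3 - <<'E'
from h import *
s=arm.observe(); print(s['ft_force'].round(1),s['finger_gap'],s['grasp_force'])
go(477,174,50,175.8)
p,d,c=cap('top'); save('t2',p); hsv=cv2.cvtColor(p,cv2.COLOR_RGB2HSV)
p,d,c=cap('wrist'); save('w2',p); hsv=cv2.cvtColor(p,cv2.COLOR_RGB2HSV);X=cloud(c,d)
m=cv2.inRange(hsv,(22,150,90),(34,255,255))>0; m=big(m); print('pad',rect(world(c,d,UV[m.ravel()],0)))
cv2.imwrite('pics/m2.png',np.hstack([cv2.imread('pics/t2.png'),cv2.imread('pics/w2.png')])[:, :][::1, ::1]); 
a=cv2.imread('pics/m2.png'); cv2.imwrite('pics/m2.png',cv2.resize(a,(800,300)))
E
```

```text
[ 1.2 -8.3  8.3] 0.07561319989848979 20.001094043254852
go [23.0, 172.1, 0.6, -3.3] at [4.774e+02 4.000e-01 5.060e+01] 172.5 q6 -90.0
pad [0.0, 0.0, 0.0, 0.0, 0.0]
```

View pics/m2.png

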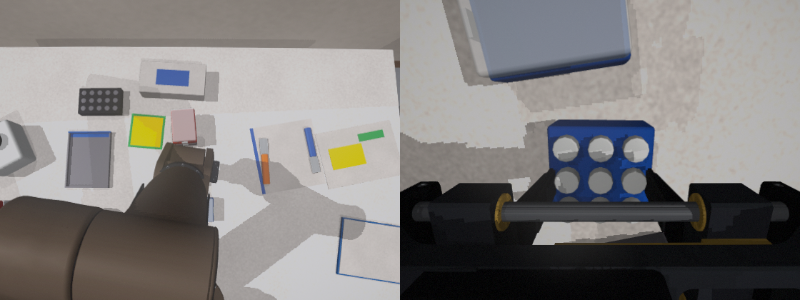

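The left image shows the arm over the gap between the boxes. The right one shows the rack upright in the fingers at (600,160), well clear of the low box at (550,40). I'll continue left.

send_rows(series=[[3, 20, 0, 0], [7, 50, 0, 0], [11, 80, 0, 0], [15, 110, 0, 0], [18, 135, 0, 0]])

```text
clock: 5.25
tcp_pos: [0.4766, 0.137, 0.0506]
ee_rot: [-180.0, 0.1, 172.6]
ft_force: [0.3, -8.8, 9.6]
finger_gap: 0.0765
grasp_force: 20.0
```

send_rows(series=[[2, 15, 0, -0.8], [4, 28, 0, -1.6], [5, 38, 0, -3.3], [5, 38, 0, -3.3], [5, 38, 0, -3.3]])

```text
clock: 5.88
tcp_pos: [0.4766, 0.1755, 0.0507]
ee_rot: [179.9, 0.1, 175.8]
ft_force: [-2.0, 4.2, 9.0]
finger_gap: 0.0762
grasp_force: 20.0
```

```bash
python3 - <<'E'
from h import *
for n in('top','side'):
    p,d,c=cap(n); save(n+'3',p); hsv=cv2.cvtColor(p,cv2.COLOR_RGB2HSV);X=cloud(c,d); x,y,h=[X[...,i] for i in range(3)]
    m=cv2.inRange(hsv,(22,150,90),(34,255,255))>0; m&=(abs(x-.63)<.12)&(abs(y-.17)<.12)
    print('pad',rect(world(c,d,UV[big(m).ravel()],0)))
    g=cv2.inRange(hsv,(50,100,50),(80,255,255))>0; g&=(abs(x-.63)<.12)&(abs(y-.17)<.12)
    print('pad+border',rect(world(c,d,UV[big(m|g).ravel()],0)))
go(630.7,175,50,175.8)
E
```

```text
pad [630.2, 172.9, 113.4, 114.4, 85.6]
pad+border [629.8, 171.8, 127.5, 126.9, 85.4]
pad [630.1, 177.3, 110.9, 113.2, 85.5]
pad+border [629.6, 176.6, 126.4, 126.0, 86.0]
go [-153.7, 10.8, 0.7, 0.0] at [476.6 175.4  50.7] 175.8 q6 -73.0
```

send_rows(series=[[-20, 1.4, 0, 0], [-50, 3.4, 0, 0], [-85, 5.8, 0, 0], [-120, 8.1, 0, 0], [-145, 9.8, 0, 0]])

```text
clock: 6.6
tcp_pos: [0.6212, 0.1741, 0.0503]
ee_rot: [-180.0, -0.1, 175.8]
ft_force: [-11.0, -0.9, 12.8]
finger_gap: 0.0759
grasp_force: 20.0
```

send_rows(series=[[-8, 0.5, 0, 0], [-8, 0.5, 0, 0], [-8, 0.5, 0, 0], [-8, 0.5, 0, 0], [-8, 0.5, 0, 0]])

```text
clock: 7.22
tcp_pos: [0.6295, 0.174, 0.0504]
ee_rot: [180.0, 0.0, 175.8]
ft_force: [-1.5, -0.3, 5.5]
finger_gap: 0.0761
grasp_force: 20.0
```

send_rows(series=[[0, 0, 0, 0], [0, 0, 0, 0], [0, 0, 0, 0], [0, 0, -60, 0], [0, 0, -110, 0]], jaw=1)

```text
clock: 7.85
tcp_pos: [0.6293, 0.1741, 0.161]
ee_rot: [180.0, -0.0, 175.8]
ft_force: [-0.5, -0.0, 0.3]
finger_gap: 0.0947
grasp_force: 0.0
```

send_rows(series=[[-10, 40, -50, 0], [-20, 90, -50, 0], [-20, 140, -50, 0], [-20, 195, -50, 0], [-20, 195, -50, 0]])

```text
clock: 8.48
tcp_pos: [0.6626, 0.3707, 0.2086]
ee_rot: [180.0, -0.0, 176.0]
ft_force: [-0.0, -0.4, 0.1]
finger_gap: 0.0953
grasp_force: 0.0
```

```bash
sed -i 's/(4,180,120)/(4,110,90)/;s/(108,170,80)/(106,110,50)/;s/(50,150,60)/(50,90,50)/' h.py; python3 - <<'E'
from h import *
for n in('top','side'):
    p,d,c=cap(n); save(n+'4',p); X=cloud(c,d); x,y,h=[X[...,i] for i in range(3)]; hsv=cv2.cvtColor(p,cv2.COLOR_RGB2HSV)
    m=((hsv[...,1]<70)&(hsv[...,2]>100)&(abs(h-.057)<.008)&(abs(x-.63)<.06)&(abs(y-.174)<.06))
    k,l,s,ce=cv2.connectedComponentsWithStats(m.astype(np.uint8)); ids=[i for i in range(1,k) if s[i,4]>12]
    W=world(c,d,ce[ids],.057); print('caps',len(ids),W[:,:2].mean(0).round(4),rect(W))
    for k,v in scoops(p,d,c).items():
        for q in v:
            if q[0][1]<-180 and 60<max(q[0][2:4])<140: print(n,k,q)
a=np.hstack([cv2.imread('pics/top4.png'),cv2.imread('pics/side4.png')]); cv2.imwrite('pics/m4.png',cv2.resize(a,(800,300)))
E
```

```text
caps 9 [0.6275 0.1726] [627.4, 172.6, 56.1, 56.3, 85.5]
top orange ([490.8, -271.8, 108.8, 24.6, 3.1], 389, [371.0, 237.0])
top blue ([594.1, -441.6, 107.7, 23.0, 9.7], 339, [434.0, 199.0])
top green ([621.3, -673.8, 27.3, 97.5, 11.1], 353, [519.0, 189.0])
caps 8 [0.6269 0.1737] [627.4, 174.7, 55.9, 56.1, 85.6]
side orange ([489.6, -269.5, 112.1, 27.1, 2.7], 366, [278.0, 278.0])
side blue ([594.0, -439.8, 110.6, 23.3, 9.3], 390, [340.0, 322.0])
side green ([616.1, -664.6, 28.7, 71.4, 11.3], 398, [392.0, 406.0])
```

View pics/m4.png

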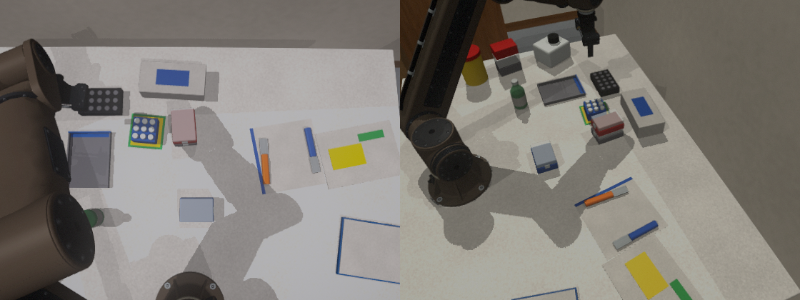

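The rack sits at (627.5, 173.5), within 3 mm of the pad centre and square to it. The images show it inside the green border, at (148,131) in the left half. The orange and blue scoops have not moved. Next is the orange one.

send_rows(series=[[9, -60, 0, -2], [18, -120, 0, -4], [27, -180, 0, -7], [36, -240, 0, -7], [45, -300, 0, -7]])

```text
clock: 9.2
tcp_pos: [0.5957, 0.0679, 0.2101]
ee_rot: [-180.0, 0.0, -177.3]
ft_force: [0.5, -0.5, 0.3]
finger_gap: 0.0948
grasp_force: 0.0
```

send_rows(series=[[2, -60, 0, 0], [4, -120, 0, 0], [6, -180, 0, 0], [8, -240, 0, 0], [10, -300, 0, 0]], jaw=0)

```text
clock: 9.82
tcp_pos: [0.6002, -0.2321, 0.2101]
ee_rot: [-180.0, 0.0, -177.3]
ft_force: [0.5, 0.0, 1.3]
finger_gap: 0.0507
grasp_force: 0.0
```

```bash
python3 - <<'E'
from h import *
go(520.3,-269,60,182.9)
s=arm.observe(); print(s['finger_gap'])
p,d,c=cap('wrist'); save('w5',p)
for k,v in scoops(p,d,c).items():
    for q in v: print(k,q)
E
```

```text
go [81.6, -33.0, 150.1, -0.2] at [ 600.2 -232.1  210.1] -177.3 q6 -120.0
0.050744830919610434
orange ([488.8, -270.5, 110.7, 25.4, 2.9], 2240, [251.0, 90.0])
blue ([521.4, -243.1, 244.7, 10.9, 10.1], 1909, [272.0, 111.0])
blue ([593.1, -440.7, 111.8, 27.1, 9.6], 1898, [111.0, 172.0])
green ([568.2, 111.9, 7.6, 17.7, 87.0], 83, [555.0, 176.0])
```

View pics/w5.png

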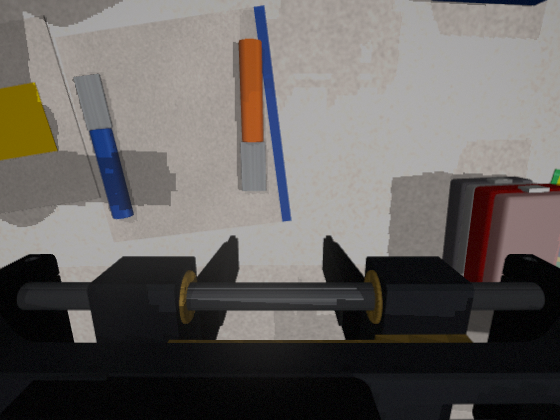

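The wrist view shows orange lying flat, handle (251,90) and blade (253,167), and blue at (110,172) with its blade up-image (-x). Both measurements agree, so I'll descend on orange.

send_rows(series=[[40, -16, 40, -0.2], [82, -33, 80, -0.2], [82, -33, 130, -0.2], [82, -33, 175, -0.2], [82, -33, 190, -0.2]])

```text
clock: 10.5
tcp_pos: [0.5195, -0.2662, 0.0179]
ee_rot: [179.9, -0.1, -177.1]
ft_force: [0.4, 0.8, 0.9]
finger_gap: 0.0477
grasp_force: 0.0
```

send_rows(series=[[0, 0, 8, 0], [0, 0, 16, 0], [0, 0, 16, 0]])

```text
clock: 10.88
tcp_pos: [0.5215, -0.266, 0.0041]
ee_rot: [-180.0, 0.0, -177.0]
ft_force: [0.6, -0.3, -0.6]
finger_gap: 0.0476
grasp_force: 0.0
```

send_rows(series=[[0, 0, 0, 0], [0, 0, 0, 0], [0, 0, 0, 0], [0, 0, 0, 0], [0, 0, 0, 0]], jaw=-1, squeeze=30)

```text
clock: 11.5
tcp_pos: [0.5215, -0.2661, 0.004]
ee_rot: [-180.0, 0.0, -177.0]
ft_force: [0.2, 0.9, 6.4]
finger_gap: 0.025
grasp_force: 29.8
```

send_rows(series=[[0, 0, -15, 0], [0, 0, -50, 0], [0, 0, -100, 0], [0, 0, -150, 0], [0, 0, -150, 0]])

```text
clock: 12.12
tcp_pos: [0.5223, -0.2666, 0.1579]
ee_rot: [-179.8, 0.3, -177.0]
ft_force: [0.2, -0.3, -1.1]
finger_gap: 0.0251
grasp_force: 29.8
```

```bash
python3 - <<'E'
from h import *
go(520.5,384+37,150,180.7)
s=arm.observe(); print(s['finger_gap'],s['grasp_force'])
p,d,c=cap('wrist'); save('w6',p)
E
```

```text
go [-34.4, 686.7, 7.9, 2.3] at [ 522.3 -266.6  157.9] -177.0 q6 -127.0
0.02506239509325354 29.83647644519806
```

View pics/w6.png

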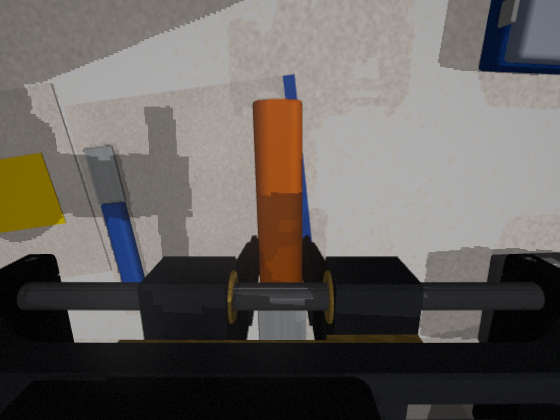

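Orange is held near its balance point and is level. I'll carry it over the boxes at 158 mm to the tray.

send_rows(series=[[-3, 45, -10, 0], [-6, 100, -20, 0.5], [-9, 160, -20, 1], [-12, 220, -20, 2], [-15, 275, -20, 2.3]])

```text
clock: 12.8
tcp_pos: [0.5208, 0.0115, 0.1726]
ee_rot: [180.0, -0.1, -179.3]
ft_force: [1.4, 0.3, -0.5]
finger_gap: 0.0252
grasp_force: 29.8
```

send_rows(series=[[-2, 55, 0, 0], [-3, 110, 0, 0], [-4, 165, 0, 0], [-5, 220, 0, 0], [-6, 275, 0, 0]])

```text
clock: 13.42
tcp_pos: [0.5234, 0.2861, 0.1723]
ee_rot: [-180.0, -0.1, -179.3]
ft_force: [0.2, -0.5, -0.1]
finger_gap: 0.0251
grasp_force: 29.8
```

```bash
python3 - <<'E'
from h import *
go(520.5,421,40,180.7)
s=arm.observe(); print(s['finger_gap'],s['grasp_force'])
E
```

```text
go [1.3, 134.9, 132.3, 0.0] at [523.4 286.1 172.3] -179.3 q6 -68.0
0.025145273708192712 29.83802318572998
```

send_rows(series=[[0, 50, 0, 0], [1, 100, 0, 0], [1, 135, 0, 0], [1, 135, 50, 0], [1, 135, 100, 0]])

```text
clock: 14.05
tcp_pos: [0.5206, 0.4196, 0.0712]
ee_rot: [-180.0, -0.1, -179.2]
ft_force: [1.2, -0.1, -1.0]
finger_gap: 0.0253
grasp_force: 29.8
```

send_rows(series=[[0, 0, 25, 0], [0, 0, 45, 0], [0, 0, 55, 0], [0, 0, 61.5, 0], [0, 0, 61.5, 0]])

```text
clock: 14.68
tcp_pos: [0.5217, 0.4195, 0.0124]
ee_rot: [180.0, 0.0, -179.3]
ft_force: [0.7, 0.2, -0.3]
finger_gap: 0.0252
grasp_force: 29.8
```

send_rows(series=[[0, 0, 2, 0], [0, 0, 2.5, 0], [0, 0, 2.5, 0]])

```text
clock: 15.05
tcp_pos: [0.5217, 0.4195, 0.0099]
ee_rot: [180.0, 0.0, -179.3]
ft_force: [0.4, 0.8, -1.7]
finger_gap: 0.0254
grasp_force: 29.8
```

send_rows(series=[[0, 0, 0, 0], [0, 0, 0, 0], [0, 0, 0, 0], [0, 0, -20, 0], [0, 0, -60, 0]], jaw=-0.15)

```text
clock: 15.68
tcp_pos: [0.5211, 0.4192, 0.0702]
ee_rot: [-179.9, -0.1, -179.3]
ft_force: [1.0, 0.1, -0.0]
finger_gap: 0.0403
grasp_force: 0.0
```

send_rows(series=[[0, 0, -60, 0], [0, 0, -120, 10], [0, 0, -140, 20], [-20, -60, -140, 30], [-20, -120, -140, 40]])

```text
clock: 16.3
tcp_pos: [0.5436, 0.2986, 0.2112]
ee_rot: [179.9, 0.1, 140.4]
ft_force: [1.0, -0.3, -0.3]
finger_gap: 0.0406
grasp_force: 0.0
```

```bash
python3 - <<'E'
from h import *
for n in('top','side','wrist'):
    p,d,c=cap(n); save(n+'7',p)
    for k,v in scoops(p,d,c).items():
        for q in v:
            if k!='green' and 60<max(q[0][2:4])<140: print(n,k,q)
go(564,-446,200,9.5)
E
```

```text
top blue ([841.5, 78.9, 124.6, 60.7, 86.8], 940, [241.0, 108.0])
top blue ([634.0, 180.4, 90.8, 91.3, 85.2], 480, [202.0, 182.0])
top blue ([593.9, -441.6, 108.1, 23.0, 9.7], 340, [434.0, 199.0])
top blue ([615.5, 348.4, 19.2, 78.9, 0.5], 165, [141.0, 187.0])
side orange ([491.8, 433.3, 109.5, 29.3, 1.7], 147, [215.0, 119.0])
side blue ([849.3, 134.8, 124.4, 60.8, 87.1], 450, [339.0, 149.0])
side blue ([631.1, 193.4, 124.8, 100.6, 89.3], 248, [269.0, 154.0])
side blue ([594.0, -439.8, 110.6, 23.3, 9.3], 390, [340.0, 322.0])
wrist orange ([489.5, 421.6, 114.4, 24.6, 1.9], 2226, [333.0, 83.0])
wrist blue ([368.3, 9.0, 65.2, 130.3, 36.5], 1633, [21.0, 212.0])
wrist blue ([615.5, 204.5, 33.7, 60.7, 85.2], 654, [263.0, 267.0])
wrist blue ([671.5, 140.9, 69.1, 46.4, 50.3], 399, [253.0, 322.0])
go [-488.7, -560.8, 11.5, 131.0] at [543.5 297.5 211.5] 140.5 q6 -28.0
```

View pics/side7.png

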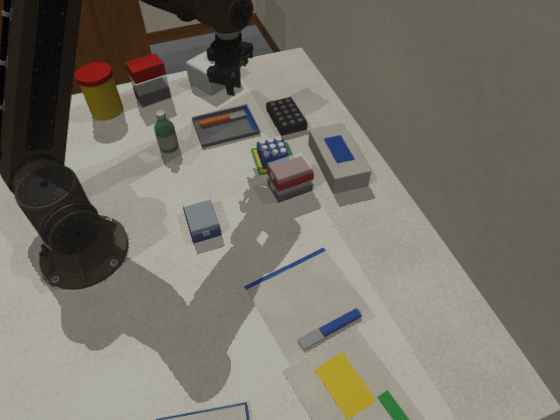

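The side view shows orange lying in the tray at (215,119) with its blade to the blue end. The rack is on the pad, and blue has not moved at (330,328). Now to blue.

send_rows(series=[[-33, -37, 0, 10], [-66, -75, 0, 20], [-98, -112, 0, 30], [-130, -150, 0, 40], [-163, -187, 0, 50]])

```text
clock: 17.08
tcp_pos: [0.5511, 0.0513, 0.2107]
ee_rot: [179.9, -0.0, 90.5]
ft_force: [0.7, 0.4, 0.3]
finger_gap: 0.0403
grasp_force: 0.0
```

send_rows(series=[[-50, 1, 0, 10], [-100, 3, 0, 20], [-150, 4, 0, 30], [-200, 5, 0, 40], [-248, 7, 0, 50]], jaw=0)

```text
clock: 17.7
tcp_pos: [0.5617, -0.197, 0.2107]
ee_rot: [179.9, -0.0, 40.5]
ft_force: [0.8, 0.0, 0.2]
finger_gap: 0.0476
grasp_force: 0.0
```

```bash
python3 - <<'E'
from h import *
go(564.2,-445.8,100,9.5)
E
```

```text
go [-159.7, 190.8, 110.7, 31.0] at [ 561.7 -197.   210.7] 40.5 q6 24.0
```

send_rows(series=[[-32, 38, 10, 8], [-64, 76, 25, 16], [-96, 115, 40, 24], [-128, 153, 50, 31], [-160, 191, 60, 31]])

```text
clock: 18.32
tcp_pos: [0.5654, -0.4461, 0.1502]
ee_rot: [180.0, -0.0, 9.8]
ft_force: [1.0, 0.8, 0.8]
finger_gap: 0.0476
grasp_force: 0.0
```

```bash
python3 - <<'E'
from h import *
for n in('top','side','wrist'):
    p,d,c=cap(n); save(n+'8',p)
    for k,v in scoops(p,d,c).items():
        for q in v:
            if k=='blue' and 60<max(q[0][2:4])<140 and q[0][1]<-300: print(n,k,q)
go(564.2,-445.8,4,9.5)
E
```

```text
top blue ([593.6, -441.4, 108.6, 23.2, 9.9], 318, [434.0, 199.0])
side blue ([579.3, -442.2, 80.9, 23.3, 9.3], 278, [335.0, 325.0])
wrist blue ([591.0, -440.6, 110.8, 24.8, 9.5], 2579, [277.0, 171.0])
go [-0.2, -0.7, 145.1, 0.2] at [ 564.5 -446.5  149.1] 9.7 q6 37.0
```

View pics/wrist8.png

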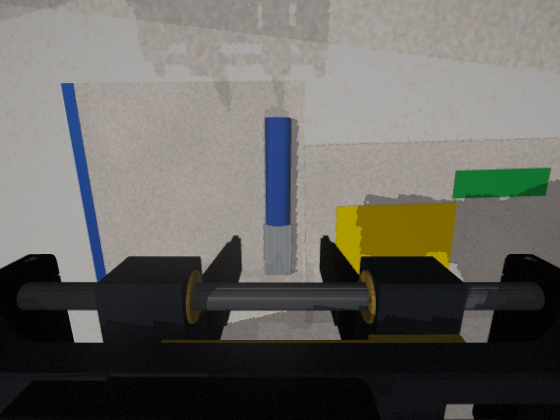

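The wrist view shows blue centred between the fingers, handle (278,171) and blade (278,248). I'll descend.

send_rows(series=[[0, 0, 45, 0], [0, 0, 90, 0], [0, 0, 125, 0], [0, 0, 139, 0], [0, 0, 145, 0]])

```text
clock: 19.1
tcp_pos: [0.5652, -0.4446, 0.0052]
ee_rot: [180.0, -0.0, 9.8]
ft_force: [0.4, -0.3, -0.1]
finger_gap: 0.0477
grasp_force: 0.0
```

send_rows(series=[[0, 0, 0, 0], [0, 0, 0, 0], [0, 0, 0, 0], [0, 0, 0, 0], [0, 0, 0, 0]], jaw=-1, squeeze=30)

```text
clock: 19.73
tcp_pos: [0.5647, -0.4456, 0.0057]
ee_rot: [179.9, -0.1, 9.7]
ft_force: [-0.6, 0.1, 5.5]
finger_gap: 0.0256
grasp_force: 30.0
```

send_rows(series=[[0, 0, -15, 0], [0, 0, -50, 0], [0, 0, -100, 0], [0, 0, -150, 0], [0, 0, -190, 0]])

```text
clock: 20.35
tcp_pos: [0.5643, -0.4453, 0.1979]
ee_rot: [179.9, -0.1, 9.7]
ft_force: [-0.3, 0.3, -0.2]
finger_gap: 0.0253
grasp_force: 30.0
```

send_rows(series=[[5, -40, 0, -9], [9, -80, 0, -18], [14, -119, 0, -26], [18, -158, 0, -35], [23, -198, 0, -43]])

```text
clock: 20.98
tcp_pos: [0.5532, -0.245, 0.1955]
ee_rot: [180.0, -0.0, 53.0]
ft_force: [1.4, 0.6, -1.3]
finger_gap: 0.0252
grasp_force: 30.0
```

send_rows(series=[[30, -26, 0, -9], [61, -52, 0, -18], [91, -78, 0, -26], [121, -103, 0, -35], [152, -129, 0, -43]])

```text
clock: 21.6
tcp_pos: [0.5427, -0.0459, 0.1955]
ee_rot: [180.0, 0.0, 96.0]
ft_force: [0.5, -0.1, -1.2]
finger_gap: 0.0256
grasp_force: 30.0
```

```bash
python3 - <<'E'
from h import *
go(531.5,151,200,138)
s=arm.observe(); print(s['finger_gap'])
E
```

```text
go [197.0, 9.3, -4.5, -42.0] at [542.7 -45.9 195.5] 96.0 q6 -18.0
0.025583299218975314
```

send_rows(series=[[39, 2, 0, -9], [78, 4, 0, -18], [118, 6, 0, -26], [158, 8, 0, -34], [197, 9, 0, -42]])

```text
clock: 22.22
tcp_pos: [0.5321, 0.1511, 0.1956]
ee_rot: [180.0, 0.0, 138.0]
ft_force: [0.2, -0.2, -0.0]
finger_gap: 0.0254
grasp_force: 30.0
```

send_rows(series=[[28, 28, 0, -9], [56, 56, 0, -18], [85, 84, 0, -27], [113, 112, 0, -36], [141, 141, 0, -42.7]])

```text
clock: 22.85
tcp_pos: [0.5226, 0.3502, 0.1956]
ee_rot: [180.0, 0.0, -179.3]
ft_force: [-0.2, 0.6, -0.5]
finger_gap: 0.0252
grasp_force: 30.0
```

```bash
python3 - <<'E'
from h import *
go(520.5,350,12,180.7)
p,d,c=cap('wrist'); save('w9',p)
for k,v in scoops(p,d,c).items():
    for q in v:
        if 60<max(q[0][2:4])<140: print(k,q)
E
```

```text
go [2.1, -0.2, 183.6, -0.0] at [522.6 350.2 195.6] -179.3 q6 -63.0
orange ([490.5, 421.0, 114.1, 25.4, 2.2], 2078, [340.0, 162.0])
blue ([615.0, 165.1, 111.1, 67.3, 85.3], 2036, [131.0, 251.0])
green ([583.8, 180.4, 126.3, 42.5, 85.6], 811, [147.0, 228.0])
```

View pics/w9.png

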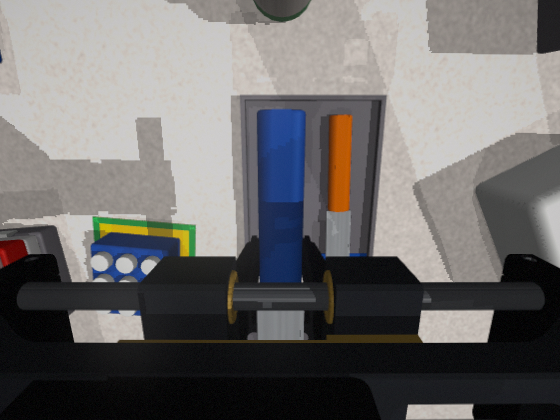

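Blue is level and aligned, with its handle at (282,195), over the free side of the tray next to orange (340,162). I'll lower it.

send_rows(series=[[2, 0, 50, 0], [2, 0, 100, 0], [2, 0, 145, 0], [2, 0, 165, 0], [2, 0, 175, 0]])

```text
clock: 23.52
tcp_pos: [0.5207, 0.3487, 0.0191]
ee_rot: [-180.0, -0.0, -179.6]
ft_force: [-0.3, 0.1, -0.1]
finger_gap: 0.0254
grasp_force: 30.0
```

send_rows(series=[[0, 0, 4, 0], [0, 0, 8, 0], [0, 0, 9.5, 0], [0, 0, 9.5, 0]])

```text
clock: 24.02
tcp_pos: [0.5211, 0.3491, 0.0107]
ee_rot: [180.0, 0.0, -179.6]
ft_force: [0.3, -0.9, 1.5]
finger_gap: 0.0254
grasp_force: 30.0
```

send_rows(series=[[0, 0, 0, 0], [0, 0, 0, 0], [0, 0, 0, 0], [0, 0, -20, 0], [0, 0, -60, 0]], jaw=-0.15)

```text
clock: 24.65
tcp_pos: [0.5204, 0.3487, 0.0707]
ee_rot: [-179.9, -0.1, -179.6]
ft_force: [-0.3, -0.1, 0.3]
finger_gap: 0.0403
grasp_force: 0.0
```

send_rows(series=[[0, 0, -60, 0], [0, 0, -120, 0], [-10, -50, -140, 0], [-20, -110, -140, 0], [-20, -170, -140, 0]])

```text
clock: 25.28
tcp_pos: [0.5423, 0.1775, 0.2119]
ee_rot: [180.0, 0.1, -179.6]
ft_force: [0.7, -0.5, 0.3]
finger_gap: 0.0405
grasp_force: 0.0
```

```bash
python3 - <<'E'
from h import *
for n in('top','wrist'):
    p,d,c=cap(n); save(n+'10',p); X=cloud(c,d); x,y,h=[X[...,i] for i in range(3)]
    for k,v in scoops(p,d,c).items():
        for q in v:
            if 60<max(q[0][2:4])<140 and k!='green': print(n,k,q,'z',world(c,d,q[2])[0,2].round(4))
go(500,0,200,180)
a=np.hstack([cv2.imread('pics/top10.png'),cv2.imread('pics/wrist10.png')]); cv2.imwrite('pics/m10.png',cv2.resize(a,(800,300)))
E
```

```text
top blue ([841.5, 78.9, 124.6, 60.7, 86.8], 940, [241.0, 108.0]) z 0.0725
wrist orange ([490.0, 426.1, 113.9, 24.6, 2.1], 1871, [489.0, 145.0]) z 0.0234
wrist blue ([361.4, -25.5, 48.1, 135.2, 1.9], 1563, [124.0, 36.0]) z 0.0488
wrist blue ([494.2, 352.8, 114.0, 27.7, 0.2], 2101, [429.0, 148.0]) z 0.0218
wrist blue ([629.7, 176.7, 97.6, 94.2, 86.0], 2384, [282.0, 246.0]) z 0.0576
go [42.6, -174.6, 11.8, 0.2] at [542.1 174.7 211.8] -179.8 q6 -79.0
```

View pics/m10.png

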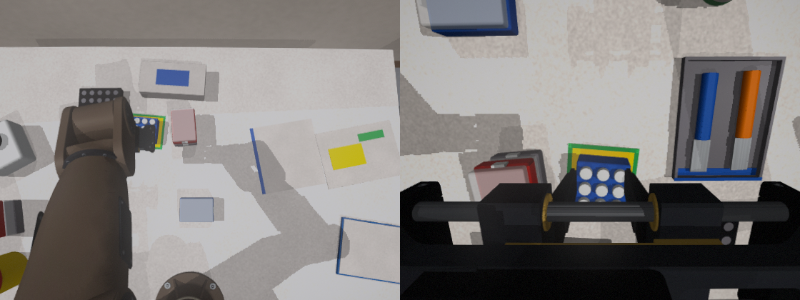

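The images show both scoops flat and side by side in the tray, blades at the blue end (right half, (705,120) and (747,118)). The rack sits squarely on the pad, and the arm is clear at 212 mm.

```bash
python3 -c "
from station import arm
print(arm.close_job())"
```

```text
the job is handed in; nothing more can be done
None
```

The job is handed in, though no verdict was returned: the rack measured within 3 mm of the pad centre and square to it, and both scoops present (orange and blue, no green one) lie flat side by side in the tray with their blades to the blue end.

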